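# Sweep a row of varistor discs home on the loading board

### The job

Take the straightedge from its green mat, bring it in behind the four varistor discs on the loading board and sweep them all together, as one row, up to the cushioned stop rail, wherever it is clamped; press the row squarely home with a steady push of about 12 N for a moment, never as much as 16 N because the ceramic chips. Then back off gently so that the discs stay flat against the rail, and stand the straightedge back on its mat. Move the discs with the straightedge only, never with the gripper, and do not disturb the standard resistor, the mouse or the red reject bin.

Things in the scene. Friction and masses are not known exactly. Their poses are not given: they have to be found in the camera images.
- board: Fixed brown loading board, 240 (x) x 212 (y) mm, plate 8 mm thick. Origin: centre of its underside; +x points to the stop rail. Its -x edge is open. Aluminium side rails along x from -88 to 120 mm, inner faces at y = +-96 mm, tops 22 mm above the bench. The adjustable stop stands across the far end: stop rail, and 23 mm behind its face a fence, top 28 mm, with two clamp knobs (37 mm).
- stop_rail (a joint): Squeeze (m) of the stop rail on its rubber buffers: 0 free, grows as it is pushed along the board's +x, about 1 mm per 20 N. The rail, aluminium with a black face, 188 mm long, its top 26 mm above the bench, lies across the board's far end, square to x. The stop is clamped in slots, set differently each time: its face at x = 60 to 86 mm on the board, not reported: see it or feel for it.
- disc1: One of four like grey ceramic varistor discs, bright metal face, white band, diameter 36 mm, 20 mm tall, about 0.115 kg, flat on the board. Origin: centre of its underside. They start side by side with gaps across the board (y within 70 mm of its middle, centres at x = -45 to 15 mm). Seated, the centre is 18 mm short of the stop rail's face. Glazed: sliding takes 0.1 to 0.4 N a disc.
- disc2: One of four like grey ceramic varistor discs, bright metal face, white band, diameter 36 mm, 20 mm tall, about 0.115 kg, flat on the board. Origin: centre of its underside. They start side by side with gaps across the board (y within 70 mm of its middle, centres at x = -45 to 15 mm). Seated, the centre is 18 mm short of the stop rail's face. Glazed: sliding takes 0.1 to 0.4 N a disc.
- disc3: One of four like grey ceramic varistor discs, bright metal face, white band, diameter 36 mm, 20 mm tall, about 0.115 kg, flat on the board. Origin: centre of its underside. They start side by side with gaps across the board (y within 70 mm of its middle, centres at x = -45 to 15 mm). Seated, the centre is 18 mm short of the stop rail's face. Glazed: sliding takes 0.1 to 0.4 N a disc.
- disc4: One of four like grey ceramic varistor discs, bright metal face, white band, diameter 36 mm, 20 mm tall, about 0.115 kg, flat on the board. Origin: centre of its underside. They start side by side with gaps across the board (y within 70 mm of its middle, centres at x = -45 to 15 mm). Seated, the centre is 18 mm short of the stop rail's face. Glazed: sliding takes 0.1 to 0.4 N a disc.
- straightedge: Loose aluminium angle, 170 mm long (y), 0.2 kg, on a flat foot, x = -26 to 40 mm, 4 mm thick. Origin: underside, below the centre of the upright blue grip block, 20 (x) x 46 (y) mm, z = 4 to 70 mm. Pushing face: the blade's flat +x face at x = 40 mm, up to z = 22 mm (5 mm thick). It has 11 mm to spare to each side rail. Starts on the mat, its +y end within 0.25 rad of the mat's -x direction.
- mat: Fixed green rubber mat, 240 (x) x 110 (y) x 3 mm, flat on the bench on one side of the board. Origin: centre of its underside. The straightedge starts on it and goes back on it.
- resistor: Bystander: loose black cylindrical standard resistor with a steel band and two binding posts on top, diameter 72 mm, 88 mm tall in all, 0.6 kg, on the other side of the board. Origin: centre of its underside.
- mouse: Bystander: loose black computer mouse, 100 (x) x 60 (y) x 30 mm. Origin: centre of its underside.
- reject_bin: Bystander: loose red open bin, 110 (x) x 90 (y) x 40 mm, holding one rejected disc with a copper face. Origin: centre of its underside.

How it is judged (in metres and radians):
On the way, in this order (a step that is already met when the one before it is completed fails the run):
1. the straightedge has been lifted from its mat (height (world z) of straightedge above 0.025 m), for 0.1 s.
2. all four discs are gathered in one row along the straightedge's pushing face, still at least 5 mm short of the stop rail (x of disc1 in the frame of straightedge between 0.053 and 0.063 m and x of each of disc1, disc2, disc3, disc4 in the frame of stop_rail below -0.028 m and x of disc2 in the frame of straightedge between 0.053 and 0.063 m and x of disc3 in the frame of straightedge between 0.053 and 0.063 m and x of disc4 in the frame of straightedge between 0.053 and 0.063 m), for 0.1 s.
3. the row is pressed home: every disc within 2.5 mm of the stop rail, flat, and the rail pressed with more than 6 N for half a second (x of each of disc1, disc2, disc3, disc4 in the frame of stop_rail above -0.0255 m and y of disc1 in the frame of board between -0.085 and 0.085 m and y of disc2 in the frame of board between -0.085 and 0.085 m and y of disc3 in the frame of board between -0.085 and 0.085 m and y of disc4 in the frame of board between -0.085 and 0.085 m and angle between each of disc1, disc2, disc3, disc4's own z axis and vertical below 0.1 rad and contact force between stop_rail and anything else above 6 N), for 0.5 s.
At the end, for the whole second after the job is handed in: All four discs lie flat in one row against the stop rail (gap at most 2.5 mm), between the side rails, at rest; the straightedge stands upright and released on its mat, its grip over the mat (within 100 mm along and 50 mm across of its centre), at rest (x of each of disc1, disc2, disc3, disc4 in the frame of stop_rail above -0.0255 m and y of disc1 in the frame of board between -0.085 and 0.085 m and y of disc2 in the frame of board between -0.085 and 0.085 m and y of disc3 in the frame of board between -0.085 and 0.085 m and y of disc4 in the frame of board between -0.085 and 0.085 m and angle between each of disc1, disc2, disc3, disc4's own z axis and vertical below 0.1 rad and z of each of disc1, disc2, disc3, disc4 in the frame of board below 0.012 m and linear speed of each of disc1, disc2, disc3, disc4, straightedge below 0.01 m/s and contact force between straightedge and mat above 0.5 N and angle between straightedge's own z axis and vertical below 0.06 rad and x of straightedge in the frame of mat between -0.1 and 0.1 m and y of straightedge in the frame of mat between -0.05 and 0.05 m); the robot touches nothing.
It fails at once if the stop rail, or any one disc under the straightedge, is loaded with more than 16 N (contact force between stop_rail and anything else above 16 N or contact force between straightedge and disc1 above 16 N or contact force between straightedge and disc2 above 16 N or contact force between straightedge and disc3 above 16 N or contact force between straightedge and disc4 above 16 N).
It fails at once if the robot itself touches a disc (contact force between any of the fingers, the arm and disc1 above 0.5 N or contact force between any of the fingers, the arm and disc2 above 0.5 N or contact force between any of the fingers, the arm and disc3 above 0.5 N or contact force between any of the fingers, the arm and disc4 above 0.5 N).
It fails at once if a disc is tipped (angle between any of disc1, disc2, disc3, disc4's own z axis and vertical above 0.35 rad).
It fails at once if the standard resistor, the mouse or the reject bin is moved more than 15 mm (distance of any of resistor, mouse, reject_bin from where it was at the start of the episode above 0.015 m).
It also fails if it takes over 69 s, if anything falls off the work surface, if the arm or the gripper's body presses on something with over 40 N, if the wrist force passes 120 N, or if a joint passes its speed limit or range.

### The arm

A 6-joint arm with a two-finger parallel gripper is mounted at the origin on the work surface. World frame = base frame: x ahead of the robot, y to its left, z up, the work surface at z = 0. Lengths are in m, angles in degrees, forces in N, time in s.
With the tool pointing down it reaches from about 0.3 to 0.95 m from the base axis. Payload 3.1 kg.
Tool frame: the origin (TCP) lies on the centre line of the jaws, within the pads' length; the fingertips stand 22 mm ahead of it and the grasp point (between the pads) lies 3 mm ahead of it; z points along the fingers, y is the direction in which the jaws open and shut (so a half turn about z gives the same grasp; the last joint's range is limited). The gripper opens to 85 mm and grips with 20 to 120 N. Pads are 22 mm wide; open, the fingers measure 114 mm over their backs; the gripper's body (76 mm by 85 mm) begins 54 mm behind the grasp point. The pads swing forward as they close: fully open they stand 13 mm farther back than shut.
Start: joints at [-70.858, 17.653, 93.61, -0, 68.738, -3.994], TCP at [0.246, -0.575, 0.232] pointing down, gripper open.
Joint ranges: [-175.34, 175.34], [-45.06, 112.39], [2.9, 150.54], [-68.45, 248.45], [3.09, 151.38], [-168.51, 168.51]. Speed limits (degrees/s): [159.86, 159.86, 180, 180, 180, 180].

### API

Orientations are given as a 3x3 rotation matrix whose columns are the frame's x, y, z axes.
In Python, from workcell import bot gives the robot as it stands. The module is installed in compiled form; this text tells all that it offers.
- The arm moves only by the tool arm_command, never from a script. Its argument "rows" is a list of rows, each a list of 7 numbers: the turn, a rotation vector about the tool's x, y, z in rad, then the shift along the tool's x, y, z in m, then the opening, from 0 (shut) to 1 (fully open). A call has 1 to 12 rows; each row is the pose to reach, as a shift and turn from the pose commanded when the call began, along the tool's axes at that moment; what a row does not reach only later rows make up. A row lasts 1/10 s, in which the tool goes at most 50 mm and 8.59 degrees, less where a joint would pass 70% of its speed; a pose out of reach is approached as far as the arm can. A call with a gripper value outside its range is refused whole. The fingers move at their own pace and stop on an object; the grip force is fixed at half the most. Time passes only in rows, so rows that repeat a pose let the fingers close. It gives the time, the measured TCP pose, the force and the opening at its end, in the units of the state.
- bot.read_state(): the state, without advancing time (a new reading comes with each control period).
- bot.get_image(name): name is "side" or "top" or "wrist"; returns a dict with "frame" (384x512x3 uint8, red, green, blue), "mtx" (3x3 intrinsics, pixels), "xyz" and "attitude" of the camera in the world; the wrist camera has in their place "T_tool_cam" (4x4, takes a point from camera to tool coordinates, whose origin is the TCP and whose axes are the flange's). Camera axes: x right, y down, z forward; pixel columns grow to the right and rows downward; lengths in m; the calibration is good to about 2 mm. A picture is of the moment at which its call begins: read the wrist's pose just before it. There is no depth.
- bot.close_job(): hands the job in, once; it reports no verdict.
The state is a dict: "t": time; "joint_positions": joint angles; "qvel": joint speeds; "tau": joint torques, N m; "tcp_pos": TCP position; "tcp_rot": TCP orientation; "force": force on the tool from outside, world axes, zero at the start; "torque": the same for the moment, N m; "finger_gap": opening from 0.0 (shut) to 1.0 (fully open).
Only numpy, scipy, OpenCV 4.12 (cv2) and the standard library are available. Lean on these libraries where they do the work, as an engineer would, in place of code of your own. Each camera call takes 0.05 s, during which the arm holds its last target. There are 200 camera calls.

## Working session

There is one attempt and no reset: what is moved stays moved. The work goes in short steps, Python scripts to look and compute and a tool call to move; the robot and the scene stay as the last step left them, time stands still between calls to the robot, and variables do not carry over. Pictures are saved under pics/ and viewed, about 8 in all and at most 12, crops included, and the job is handed in when it is done.

Besides the shell and the picture viewer there is one more tool, called after "Emit:" in YAML: its name, and indented under it one key for each argument. arm_command: Moves the arm, as the interface text tells. Its arguments: {"type":"object","properties":{"rows":{"type":"array"}},"required":["rows"]}

```bash
mkdir -p pics
cat > h.py <<'E'
import numpy as np, cv2
from workcell import bot
def cam(name):
    s=bot.read_state(); d=bot.get_image(name)
    if name=='wrist':
        T=np.eye(4);T[:3,:3]=s['tcp_rot'];T[:3,3]=s['tcp_pos'];T=T@np.array(d['T_tool_cam'])
        R,p=T[:3,:3],T[:3,3]
    else: R,p=np.array(d['attitude']),np.array(d['xyz'])
    return d['frame'],np.array(d['mtx']),R,p
def ray(c,uv,z):
    f,K,R,p=c; d=R@np.linalg.solve(K,[uv[0],uv[1],1.]); return p+d*(z-p[2])/d[2]
def proj(c,X):
    f,K,R,p=c; q=K@(R.T@(np.array(X)-p)); return q[:2]/q[2]
def tri(c1,u1,c2,u2):
    A=[];b=[]
    for c,u in((c1,u1),(c2,u2)):
        d=c[2]@np.linalg.solve(c[1],[u[0],u[1],1.]);d/=np.linalg.norm(d);P=np.eye(3)-np.outer(d,d);A.append(P);b.append(P@c[3])
    return np.linalg.lstsq(np.vstack(A),np.hstack(b),rcond=None)[0]
def save(c,n): cv2.imwrite('pics/'+n,c[0][:,:,::-1])
E
python3 - <<'E'
from h import *
for n in('top','side'):
    c=cam(n); save(c,n+'0.png'); print(n,c[3],c[2].tolist(),c[1].tolist())
np.set_printoptions(suppress=True,precision=4)
s=bot.read_state();print(s['tcp_rot'],s['tcp_pos'],s['t'],s['force'],s['finger_gap'])
a=cv2.imread('pics/top0.png');a=cv2.resize(a,(800,600),interpolation=cv2.INTER_CUBIC);cv2.imwrite('pics/top0b.png',a)
a=cv2.imread('pics/side0.png');a=cv2.resize(a,(800,600),interpolation=cv2.INTER_CUBIC);cv2.imwrite('pics/side0b.png',a)
E
```

```text
top [ 0.49769381 -0.02035735  0.93584701] [[-0.00786412694014185, -0.998022999820904, 0.062355812367036724], [-0.9999483635960739, 0.008250023725714897, 0.005933569756851665], [-0.006436276019843955, -0.06230593019134613, -0.9980363447359959]] [[377.0504618641764, 0.0, 260.7717626311938], [0.0, 377.0504618641764, 197.74792012205393], [0.0, 0.0, 1.0]]
side [ 0.50337998 -0.82891073  0.57383926] [[0.9974658984352819, -0.028957028609334468, 0.06498670596986938], [-0.07004502114538044, -0.5597784819468062, 0.8256765384592638], [0.012469020468315783, -0.8281361854450312, -0.5603882421010574]] [[422.32282694395013, 0.0, 252.41954591970438], [0.0, 422.32282694395013, 189.67455193427662], [0.0, 0.0, 1.0]]
[[ 0.9196  0.3929 -0.0007]
 [ 0.3929 -0.9196  0.002 ]
 [ 0.0001 -0.0021 -1.    ]] [ 0.2453 -0.574   0.2305] 0.1 [ 0.1454 -0.4845 -0.2413] 0.9997013118947026
```

View pics/top0b.png

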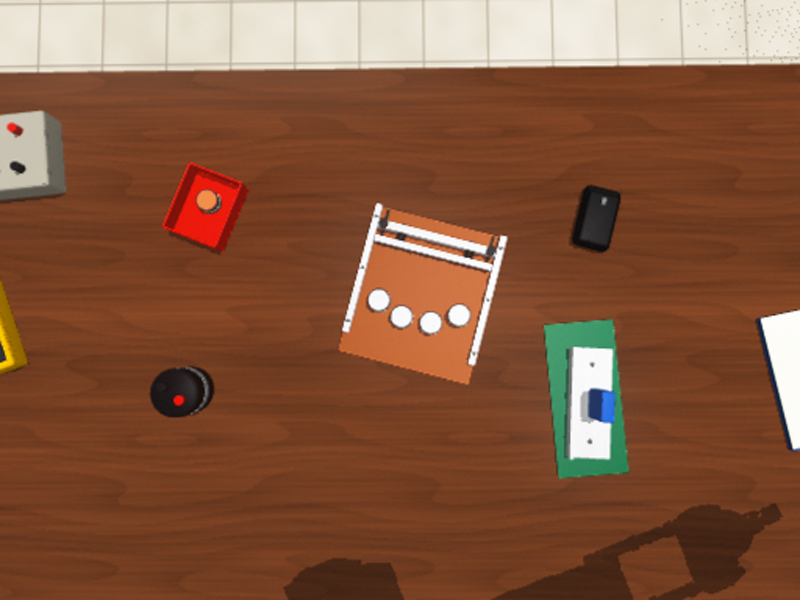

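View pics/side0b.png

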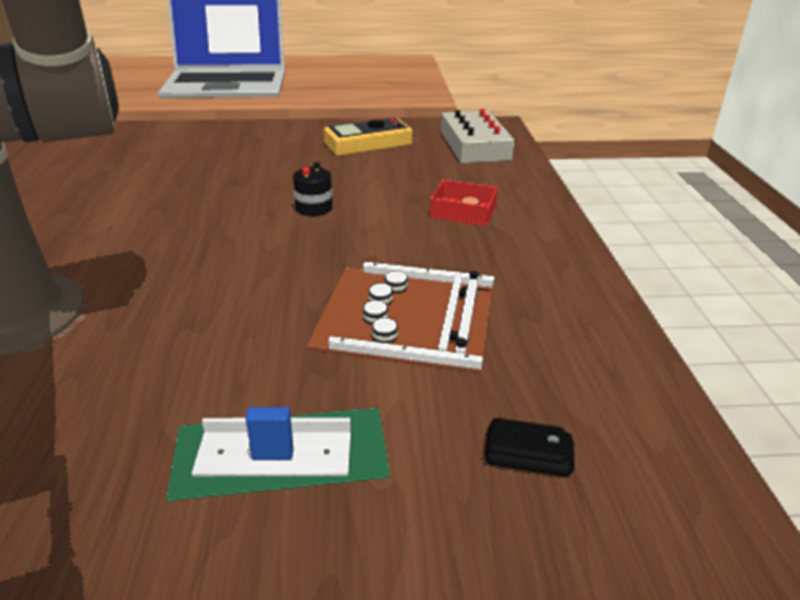

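```bash
cat > m.py <<'E'
from h import *
np.set_printoptions(suppress=True,precision=4)
T=cam('top');S=cam('side')
def comps(c,m,amin,lab):
    n,l,st,ce=cv2.connectedComponentsWithStats(m.astype(np.uint8))
    for i in range(1,n):
        if st[i,4]>amin:
            k=np.argwhere(l==i)[:,::-1].astype(np.float32);r=cv2.minAreaRect(k)
            print(lab,i,ce[i].round(1),st[i,4],'rect',np.round(r[0],1),np.round(r[1],1),round(r[2],1))
            yield k,r
for nm,c in(('T',T),('S',S)):
    f=c[0].astype(int);R,G,B=f[...,0],f[...,1],f[...,2]
    hsv=cv2.cvtColor(c[0],cv2.COLOR_RGB2HSV)
    blue=(B>R+60)&(B>G+50)
    y,x=np.nonzero(blue); 
    print(nm,'blue V',np.percentile(B[blue],[5,25,50,75,95]))
    for th in(130,150,170,190): list(comps(c,blue&(B>th),60,'%s blue>%d'%(nm,th)))
    w=(hsv[...,1]<40)&(hsv[...,2]>150)
    w[:130 if nm=='T' else 160]=0; 
    if nm=='T': w[:,:200]=0; w[:,420:]=0
    for k,r in comps(c,w,60,nm+' white'):
        print('   box z=.007',[ray(c,p,.007)[:2].round(4).tolist() for p in cv2.boxPoints(r)])
        print('   ctr z=.028',ray(c,k.mean(0),.028))
    br=(R>120)&(R>G*1.9)&(G>B)&(R<230)
    g=(G>R+30)&(G>B+15)
    for k,r in comps(c,g,500,nm+' green'): print('   ',[ray(c,p,.003)[:2].round(3).tolist() for p in cv2.boxPoints(r)],ray(c,r[0],.003))
E
python3 m.py
```

```text
T blue V [123.7 212.5 227.  229.  231. ]
T blue>130 1 [388.4 260.2] 165 rect [388. 260.] [20.  8.] 90.0
T blue>150 1 [388.5 260.1] 159 rect [388.5 260. ] [20.  7.] 90.0
T blue>170 1 [388.6 260.2] 158 rect [388.5 260. ] [20.  7.] 90.0
T blue>190 1 [388.7 260.6] 147 rect [388.5 260.5] [19.  7.] 90.0
T white 1 [273.8 175.1] 1117 rect [271.5 181.5] [87.8 84.9] 14.5
   box z=.007 [[0.5225, 0.09], [0.7272, 0.0366], [0.6697, -0.1744], [0.4668, -0.1185]]
   ctr z=.028 [ 0.6091 -0.047   0.028 ]
T white 2 [279.3 151.8] 356 rect [279.1 151.7] [65.5  5.5] 14.5
   box z=.007 [[0.6847, 0.0192], [0.6981, 0.0157], [0.6556, -0.1415], [0.6422, -0.1379]]
   ctr z=.028 [ 0.666  -0.0608  0.028 ]
T white 3 [242.  191.5] 150 rect [242.5 191.5] [13. 13.] 0.0
   box z=.007 [[0.5556, 0.0463], [0.5878, 0.0462], [0.5876, 0.014], [0.5553, 0.0142]]
   ctr z=.028 [0.57   0.0302 0.028 ]
T white 4 [293.5 201.3] 150 rect [293.5 201.5] [13. 13.] 90.0
   box z=.007 [[0.562, -0.0796], [0.5617, -0.1117], [0.5296, -0.1112], [0.5299, -0.0792]]
   ctr z=.028 [ 0.5453 -0.0938  0.028 ]
T white 5 [256.6 202.2] 151 rect [256.7 
[... 1737 characters left out ...]
9] [ 8.4 16.5] 84.8
   box z=.007 [[0.5214, -0.0032], [0.5606, 0.0011], [0.5602, -0.0334], [0.522, -0.0374]]
   ctr z=.028 [ 0.5372 -0.0485  0.028 ]
S white 7 [245.2 207.3] 121 rect [244.2 207.3] [10.1 17.7] 84.8
   box z=.007 [[0.5253, -0.0459], [0.5659, -0.0418], [0.5652, -0.0803], [0.526, -0.0841]]
   ctr z=.028 [ 0.5462 -0.092   0.028 ]
S white 9 [175.8 286.9] 2756 rect [173.5 285.5] [101.  37.] 0.0
   box z=.007 [[0.3247, -0.3288], [0.3086, -0.2393], [0.4975, -0.2501], [0.4962, -0.339]]
   ctr z=.028 [ 0.4145 -0.3147  0.028 ]
S green 1 [179.5 295. ] 2615 rect [175.8 289.3] [ 46.4 142.9] 84.1
    [[0.272, -0.25], [0.537, -0.226], [0.539, -0.34], [0.303, -0.357]] [ 0.4108 -0.2969  0.003 ]
```

```bash
cat >> h.py <<'E'
def delta(s,pos,yaw_y):  # turn (rad about tool z) and shift in tool axes to reach pos with tool y at yaw_y deg, z down
    from scipy.spatial.transform import Rotation as Ro
    a=np.radians(yaw_y);y=np.array([np.cos(a),np.sin(a),0]);z=np.array([0,0,-1.]);x=np.cross(y,z)
    R0=np.array(s['tcp_rot']);rv=Ro.from_matrix(R0.T@np.column_stack([x,y,z])).as_rotvec()
    return rv.round(4),(R0.T@(np.array(pos)-s['tcp_pos'])).round(4)
E
python3 - <<'E'
from h import *
np.set_printoptions(suppress=True,precision=4)
T=cam('top');S=cam('side')
b=tri(T,(388.7,260.4),S,(170.9,264.3));print('block top',b)
print('side ray at .073',ray(S,(170.9,264.3),.073),'top',ray(T,(388.7,260.4),.073))
# mat corners two views by approxPoly
cs=[]
for c in(T,S):
    f=c[0].astype(int);R,G,B=f[...,0],f[...,1],f[...,2]
    g=((G>R+30)&(G>B+15)).astype(np.uint8)
    k=max(cv2.findContours(g,0,2)[0],key=cv2.contourArea);h=cv2.convexHull(k);p=cv2.approxPolyDP(h,6,True)[:,0];cs.append((c,p))
    print(p.tolist(),[ray(c,q,.003)[:2].round(3).tolist() for q in p])
for q in cs[0][1]:
    w=ray(T,q,.003);j=min(cs[1][1],key=lambda r:np.linalg.norm(ray(S,r,.003)-w));print('mat corner',tri(T,q,S,j))
o=np.array([.5795,-.0371]);a=np.radians(-14.7);R=np.array([[np.cos(a),-np.sin(a)],[np.sin(a),np.cos(a)]])
for uv in((242,191.5),(293.5,201.3),(256.6,202.2),(275.3,206.2)): print('disc board',R.T@(ray(T,uv,.028)[:2]-o))
for uv in((243.2,185.1),(240.1,196),(245.2,207.3)): print('disc side',R.T@(ray(S,uv,.028)[:2]-o))
s=bot.read_state();print(delta(s,[b[0],b[1],.18],86.9))
E
```

```text
block top [ 0.4081 -0.3042  0.0713]
side ray at .073 [ 0.4097 -0.3061  0.073 ] top [ 0.4071 -0.3038  0.073 ]
[[391, 205], [401, 301], [358, 305], [348, 208]] [[0.535, -0.336], [0.302, -0.354], [0.293, -0.249], [0.529, -0.23]]
[[242, 264], [248, 305], [107, 319], [117, 272]] [[0.532, -0.24], [0.537, -0.34], [0.303, -0.356], [0.299, -0.248]]
mat corner [ 0.5365 -0.3375 -0.0001]
mat corner [ 0.3018 -0.3543  0.0014]
mat corner [ 0.2959 -0.2484  0.0041]
mat corner [ 0.5307 -0.2319 -0.0048]
disc board [-0.0264  0.0627]
disc board [-0.0188 -0.0635]
disc board [-0.0428  0.0222]
disc board [-0.0411 -0.0239]
disc side [-0.0403  0.0232]
disc side [-0.038  -0.0219]
disc side [-0.0182 -0.0615]
(array([-0.0002, -0.0011, -2.6837]), array([ 0.2558, -0.1846,  0.0514]))
```

Emit:
arm_command:
  rows:
    - [0, 0, -2.684, 0.256, -0.185, 0.02, 1]
    - [0, 0, -2.684, 0.256, -0.185, 0.02, 1]
    - [0, 0, -2.684, 0.256, -0.185, 0.02, 1]
    - [0, 0, -2.684, 0.256, -0.185, 0.02, 1]
    - [0, 0, -2.684, 0.256, -0.185, 0.02, 1]
    - [0, 0, -2.684, 0.256, -0.185, 0.02, 1]
    - [0, 0, -2.684, 0.256, -0.185, 0.02, 1]
    - [0, 0, -2.684, 0.256, -0.185, 0.02, 1]
    - [0, 0, -2.684, 0.256, -0.185, 0.02, 1]
    - [0, 0, -2.684, 0.256, -0.185, 0.02, 1]
    - [0, 0, -2.684, 0.256, -0.185, 0.02, 1]
    - [0, 0, -2.684, 0.256, -0.185, 0.02, 1]

```text
t: 1.5
tcp_pos: [0.4083, -0.304, 0.2117]
tcp_rot: [[-0.597, 0.802, 0.0], [0.802, 0.597, -0.0], [-0.0, 0.0, -1.0]]
force: [0.2, -1.9, 0.5]
finger_gap: 1.0
```

Run:
```python
from h import *
np.set_printoptions(suppress=True,precision=4)
s=bot.read_state();print(s['t'],s['tcp_pos'],s['tcp_rot'],s['joint_positions']);print(delta(s,[.4075,-.304,.21],86.9))
```

```text
1.5 [ 0.4083 -0.304   0.2117] [[-0.5967  0.8024  0.0001]
 [ 0.8024  0.5967 -0.0001]
 [-0.0001  0.     -1.    ]] [-41.5666   6.0407 110.1218  -0.0011  63.8312 -78.2029]
(array([-0.    ,  0.0001, -0.8773]), array([ 0.0004, -0.0007,  0.0017]))
```

Emit:
arm_command:
  rows:
    - [0, 0, -0.877, 0, 0, 0, 1]
    - [0, 0, -0.877, 0, 0, 0, 1]
    - [0, 0, -0.877, 0, 0, 0, 1]
    - [0, 0, -0.877, 0, 0, 0, 1]
    - [0, 0, -0.877, 0, 0, 0, 1]
    - [0, 0, -0.877, 0, 0, 0, 1]
    - [0, 0, -0.877, 0, 0, 0, 1]
    - [0, 0, -0.877, 0, 0, 0, 1]

```text
t: 2.3
tcp_pos: [0.4083, -0.304, 0.2117]
tcp_rot: [[-0.998, 0.063, 0.0], [0.063, 0.998, 0.0], [-0.0, 0.0, -1.0]]
force: [-1.4, 1.3, -1.0]
finger_gap: 0.999
```

Run:
```python
from h import *
np.set_printoptions(suppress=True,precision=4)
s=bot.read_state();W=cam('wrist');save(W,'w1.png');print(s['tcp_pos'],s['tcp_rot'])
f=W[0].astype(int);R,G,B=f[...,0],f[...,1],f[...,2]
blue=(B>R+60)&(B>G+50);print(np.percentile(B[blue],[5,25,50,75,95]))
for th in(100,150,190):
  n,l,st,ce=cv2.connectedComponentsWithStats((blue&(B>th)).astype(np.uint8));i=1+np.argmax(st[1:,4])
  r=cv2.minAreaRect(np.argwhere(l==i)[:,::-1].astype(np.float32));q=cv2.boxPoints(r)
  print(th,st[i],r,ray(W,r[0],.073),[ray(W,p,.073)[:2].round(4).tolist() for p in q])
hsv=cv2.cvtColor(W[0],cv2.COLOR_RGB2HSV);w=((hsv[...,1]<40)&(hsv[...,2]>150)).astype(np.uint8)
n,l,st,ce=cv2.connectedComponentsWithStats(w);i=1+np.argmax(st[1:,4]);r=cv2.minAreaRect(np.argwhere(l==i)[:,::-1].astype(np.float32));print('foot',r,[ray(W,p,.007)[:2].round(4).tolist() for p in cv2.boxPoints(r)])
```

```text
[ 0.4083 -0.304   0.2117] [[-0.998   0.0634  0.    ]
 [ 0.0634  0.998   0.    ]
 [-0.      0.     -1.    ]]
[148.   163.75 226.   230.   232.  ]
100 [243 151  21  48 971] ((252.99996948242188, 174.49998474121094), (46.99999237060547, 19.999996185302734), 90.0) [ 0.4064 -0.3059  0.073 ] [[0.384, -0.3135], [0.3851, -0.2955], [0.43, -0.298], [0.4288, -0.3168]]
150 [243 153  21  46 894] ((253.0, 175.5), (45.0, 20.0), 90.0) [ 0.4074 -0.306   0.073 ] [[0.3858, -0.3136], [0.387, -0.2956], [0.43, -0.298], [0.4288, -0.3168]]
190 [243 163  20  36 661] ((252.5, 180.5), (35.0, 19.0), 90.0) [ 0.4121 -0.3067  0.073 ] [[0.395, -0.3143], [0.3961, -0.2971], [0.4299, -0.2989], [0.4288, -0.3168]]
foot ((260.0, 157.5), (155.0, 64.0), 90.0) [[0.3222, -0.3266], [0.3264, -0.2606], [0.5041, -0.2651], [0.4992, -0.3425]]
```

View pics/w1.png

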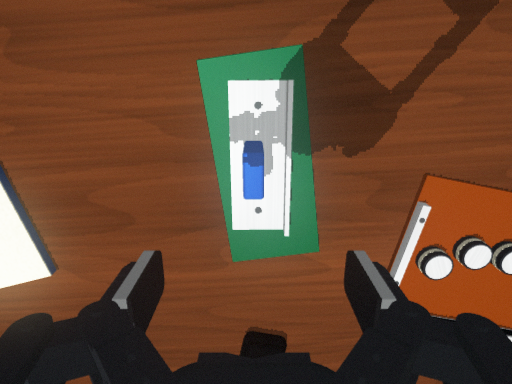

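Emit:
arm_command:
  rows:
    - [0, 0, 0, 0, -0.001, 0.045, 0.7]
    - [0, 0, 0, 0, -0.001, 0.09, 0.7]
    - [0, 0, 0, 0, -0.001, 0.13, 0.6]
    - [0, 0, 0, 0, -0.001, 0.15, 0.6]
    - [0, 0, 0, 0, -0.001, 0.1605, 0.6]
    - [0, 0, 0, 0, -0.001, 0.1605, 0.5]
    - [0, 0, 0, 0, -0.001, 0.1605, 0.4]
    - [0, 0, 0, 0, -0.001, 0.1605, 0.3]
    - [0, 0, 0, 0, -0.001, 0.1605, 0]
    - [0, 0, 0, 0, -0.001, 0.1605, 0]
    - [0, 0, 0, 0, -0.001, 0.1605, 0]
    - [0, 0, 0, 0, -0.001, 0.1605, 0]

```text
t: 3.55
tcp_pos: [0.4094, -0.3059, 0.0528]
tcp_rot: [[-0.998, 0.061, 0.002], [0.061, 0.998, -0.002], [-0.003, -0.002, -1.0]]
force: [-0.2, 0.3, 6.8]
finger_gap: 0.219
```

Emit:
arm_command:
  rows:
    - [0, 0, 0, 0, 0, 0, 0]
    - [0, 0, 0, 0, 0, 0, 0]
    - [0, 0, 0, 0, 0, -0.01, 0]
    - [0, 0, 0, 0, 0, -0.03, 0]
    - [0, 0, 0, 0, 0, -0.06, 0]
    - [0, 0, 0, 0, 0, -0.09, 0]
    - [0, 0, 0, 0, 0, -0.09, 0]
    - [0, 0, 0, 0, 0, -0.09, 0]

```text
t: 4.35
tcp_pos: [0.4082, -0.3052, 0.1417]
tcp_rot: [[-0.998, 0.061, 0.001], [0.061, 0.998, -0.001], [-0.001, -0.001, -1.0]]
force: [-0.3, 0.3, -2.5]
finger_gap: 0.216
```

Run:
```python
from h import *
np.set_printoptions(suppress=True,precision=4)
s=bot.read_state();print(s['t'],s['tcp_pos'],s['tcp_rot'],s['force'],s['finger_gap'])
o=np.array([.5795,-.0371]);a=np.radians(-14.7);ex=np.array([np.cos(a),np.sin(a)])
print(delta(s,[*(o-.118*ex),.13],-14.7))
W=cam('wrist');S=cam('side');save(S,'s2.png');save(W,'w2.png')
a=np.hstack([W[0],S[0]])[:,:,::-1];cv2.imwrite('pics/c2.png',cv2.resize(a,(800,300),interpolation=cv2.INTER_AREA))
```

```text
4.35 [ 0.4082 -0.3052  0.1417] [[-0.9982  0.0607  0.0009]
 [ 0.0607  0.9982 -0.001 ]
 [-0.0009 -0.0009 -1.    ]] [-0.2779  0.3486 -2.4888] 0.21559554733250866
(array([0.0001, 0.0015, 1.7666]), array([-0.0389,  0.3009,  0.0115]))
```

View pics/c2.png

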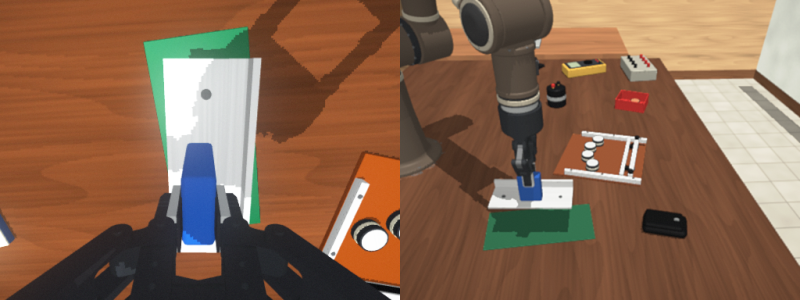

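Emit:
arm_command:
  rows:
    - [0, 0, 1.767, -0.039, 0.301, 0.0, 0]
    - [0, 0, 1.767, -0.039, 0.301, 0.0, 0]
    - [0, 0, 1.767, -0.039, 0.301, 0.0, 0]
    - [0, 0, 1.767, -0.039, 0.301, 0.0, 0]
    - [0, 0, 1.767, -0.039, 0.301, 0.0, 0]
    - [0, 0, 1.767, -0.039, 0.301, 0.0, 0]
    - [0, 0, 1.767, -0.039, 0.301, 0.0, 0]
    - [0, 0, 1.767, -0.039, 0.301, 0.0, 0]
    - [0, 0, 1.767, -0.039, 0.301, 0.0, 0]
    - [0, 0, 1.767, -0.039, 0.301, 0.0, 0]
    - [0, 0, 1.767, -0.039, 0.301, 0.0, 0]
    - [0, 0, 1.767, -0.039, 0.301, 0.0, 0]

```text
t: 5.65
tcp_pos: [0.4635, -0.0066, 0.1391]
tcp_rot: [[0.172, 0.985, -0.005], [0.985, -0.172, 0.0], [-0.0, -0.005, -1.0]]
force: [0.2, -0.2, -1.4]
finger_gap: 0.222
```

Emit:
arm_command:
  rows:
    - [0, 0, 0, 0, 0, 0, 0]
    - [0, 0, 0, 0, 0, 0, 0]
    - [0, 0, 0, 0, 0, 0, 0]

```text
t: 5.95
tcp_pos: [0.4648, -0.0069, 0.1404]
tcp_rot: [[0.164, 0.986, -0.002], [0.986, -0.164, 0.0], [-0.0, -0.002, -1.0]]
force: [0.8, -0.3, -2.0]
finger_gap: 0.223
```

Run:
```python
from h import *
np.set_printoptions(suppress=True,precision=4)
s=bot.read_state();print(s['t'],s['tcp_pos'],s['tcp_rot'],s['force'],s['joint_positions'])
W=cam('wrist');S=cam('side');T=cam('top');save(S,'s3.png');save(W,'w3.png');save(T,'t3.png')
o=np.array([.5795,-.0371]);a=np.radians(-14.7);R=np.array([[np.cos(a),-np.sin(a)],[np.sin(a),np.cos(a)]])
for x,y,z in((-.120,.106,.008),(-.120,-.106,.008),(-.088,.096,.022),(-.088,-.096,.022),(.12,.096,.022),(.12,-.096,.022)):
    print((x,y),[proj(c,[*(o+R@[x,y]),z]).round(1).tolist() for c in(W,T)])
a=np.hstack([W[0][:,:],cv2.resize(T[0][120:264,180:372],(512,384),interpolation=cv2.INTER_CUBIC)])[:,:,::-1];cv2.imwrite('pics/c3.png',cv2.resize(a,(800,300),interpolation=cv2.INTER_AREA))
```

```text
5.95 [ 0.4648 -0.0069  0.1404] [[ 0.1645  0.9864 -0.0017]
 [ 0.9864 -0.1645  0.0002]
 [-0.0001 -0.0017 -1.    ]] [ 0.821  -0.3222 -1.9645] [ -6.2247   6.6865 118.8406  -0.0014  54.5715   3.2434]
(-0.12, 0.106) [[263.9, 49.5], [215.9, 224.7]]
(-0.12, -0.106) [[242.6, 277.4], [299.7, 246.1]]
(-0.088, 0.096) [[304.7, 66.0], [222.5, 212.9]]
(-0.088, -0.096) [[276.2, 279.6], [299.5, 232.5]]
(0.12, 0.096) [[567.8, 91.9], [243.9, 130.8]]
(0.12, -0.096) [[487.8, 296.6], [319.9, 149.7]]
```

View pics/c3.png

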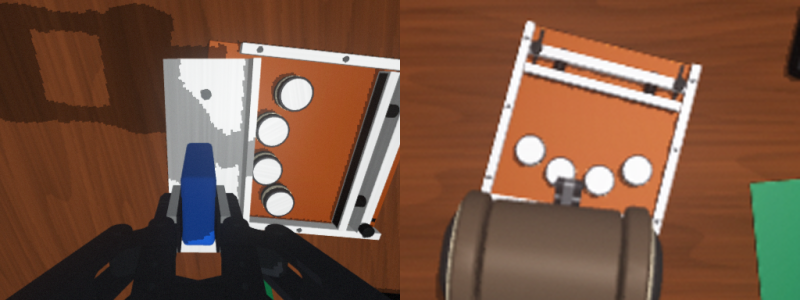

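Run:
```python
from h import *
np.set_printoptions(suppress=True,precision=4)
s=bot.read_state();W=cam('wrist')
o=np.array([.5795,-.0371]);a=np.radians(-14.7);R=np.array([[np.cos(a),-np.sin(a)],[np.sin(a),np.cos(a)]])
f=W[0].astype(int);V=f.max(2);P=[]
for r in range(120,275,10):
    row=V[r]; blk=[u for u in range(400,508) if row[u]<45 and row[u-1]<45 and row[u+1]>=45]
    if blk: p=ray(W,(blk[0]+1,r),.026)[:2]; P.append(R.T@(p-o)); print(r,blk,P[-1],row[blk[0]+1:blk[0]+5])
P=np.array(P);print('median x',np.median(P[:,0]),'tilt deg',np.degrees(np.polyfit(P[:,1],P[:,0],1)[0]))
# side rails' inner edges: white->orange
hsv=cv2.cvtColor(W[0],cv2.COLOR_RGB2HSV);w=(hsv[...,1]<70)&(V>140)
for u in range(350,430,20):
    c=np.where(w[40:120,u])[0]+40; d=np.where(w[260:330,u])[0]+260
    print(u,[ (R.T@(ray(W,(u,e),.022)[:2]-o)).round(4).tolist() for e in ([c.max()+.5] if len(c) else [])+([d.min()-.5] if len(d) else [])])
print(delta(s,[*(o-.118*R[:,0]),.07],-14.7))
```

```text
120 [485] [0.0618 0.0691] [ 76 107 123 193]
130 [482] [0.0619 0.0612] [ 83 102 142 207]
140 [479] [0.0621 0.0531] [ 96 106 174 222]
150 [475] [0.0614 0.0448] [ 56 104 118 189]
160 [472] [0.0616 0.0363] [ 84 101 136 208]
170 [469] [0.0618 0.0277] [ 81 103 169 216]
180 [466] [0.0619 0.019 ] [100 108 185 226]
190 [462] [0.0612 0.0099] [ 53 102 131 198]
200 [459] [0.0614 0.0008] [ 81 104 153 215]
210 [456] [ 0.0615 -0.0086] [ 97 107 179 227]
220 [452] [ 0.0608 -0.0182] [ 55  98 116 197]
230 [449] [ 0.061 -0.028] [ 74 100 140 210]
240 [446] [ 0.0612 -0.038 ] [ 80 101 155 221]
250 [443, 463] [ 0.0613 -0.0482] [ 94 110 190 229]
260 [439, 466] [ 0.0606 -0.0588] [ 50  96 127 206]
270 [436] [ 0.0607 -0.0695] [ 71  99 160 221]
median x 0.06141489799400257 tilt deg 0.49772165415766967
350 [[-0.0514, 0.0939], [-0.0208, -0.0681]]
370 [[-0.0288, 0.0609], [-0.0021, -0.0664]]
390 [[-0.0127, 0.0623], [0.0239, -0.0963]]
410 [[-0.0043, 0.0945], [0.0438, -0.0968]]
(array([-0.0004,  0.    ,  0.0902]), array([-0.0001,  0.0001,  0.071 ]))
```

Emit:
arm_command:
  rows:
    - [0, 0, 0.098, 0, 0, 0.02, 0]
    - [0, 0, 0.098, 0, 0, 0.04, 0]
    - [0, 0, 0.098, 0, 0, 0.055, 0]
    - [0, 0, 0.098, 0, 0, 0.065, 0]
    - [0, 0, 0.098, 0, 0, 0.07, 0]
    - [0, 0, 0.098, 0, 0, 0.074, 0]
    - [0, 0, 0.098, 0, 0, 0.077, 0]
    - [0, 0, 0.098, 0, 0, 0.077, 0]

```text
t: 6.95
tcp_pos: [0.4656, -0.007, 0.0643]
tcp_rot: [[0.262, 0.965, 0.0], [0.965, -0.262, -0.0], [0.0, 0.0, -1.0]]
force: [0.4, 0.6, -2.2]
finger_gap: 0.22
```

Emit:
arm_command:
  rows:
    - [0, 0, 0, 0, 0, 0.001, 0]
    - [0, 0, 0, 0, 0, 0.002, 0]
    - [0, 0, 0, 0, 0, 0.002, 0]

```text
t: 7.25
tcp_pos: [0.4655, -0.007, 0.0623]
tcp_rot: [[0.262, 0.965, 0.0], [0.965, -0.262, -0.0], [0.0, 0.0, -1.0]]
force: [0.2, 0.6, -2.4]
finger_gap: 0.218
```

Run:
```python
from h import *
np.set_printoptions(suppress=True,precision=4)
s=bot.read_state();print(s['t'],s['tcp_pos'],s['tcp_rot'],s['force'],s['torque'])
W=cam('wrist');S=cam('side');save(S,'s4.png');save(W,'w4.png')
a=np.hstack([W[0],cv2.resize(S[0][150:264,180:332],(512,384),interpolation=cv2.INTER_CUBIC)])[:,:,::-1];cv2.imwrite('pics/c4.png',cv2.resize(a,(800,300),interpolation=cv2.INTER_AREA))
```

```text
7.25 [ 0.4655 -0.007   0.0623] [[ 0.2622  0.965   0.0003]
 [ 0.965  -0.2622 -0.    ]
 [ 0.      0.0003 -1.    ]] [ 0.1781  0.5911 -2.4423] [-0.0189  0.0144 -0.0036]
```

View pics/c4.png

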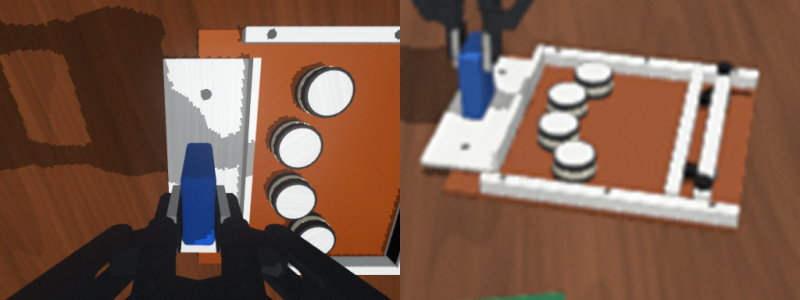

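Emit:
arm_command:
  rows:
    - [0, 0, 0, 0, 0.005, 0.0018, 0]
    - [0, 0, 0, 0, 0.01, 0.0018, 0]
    - [0, 0, 0, 0, 0.014, 0.0018, 0]
    - [0, 0, 0, 0, 0.017, 0.0018, 0]
    - [0, 0, 0, 0, 0.02, 0.0018, 0]
    - [0, 0, 0, 0, 0.023, 0.0018, 0]
    - [0, 0, 0, 0, 0.026, 0.0018, 0]
    - [0, 0, 0, 0, 0.029, 0.0018, 0]
    - [0, 0, 0, 0, 0.032, 0.0018, 0]
    - [0, 0, 0, 0, 0.035, 0.0018, 0]
    - [0, 0, 0, 0, 0.038, 0.0018, 0]
    - [0, 0, 0, 0, 0.041, 0.0018, 0]

```text
t: 8.55
tcp_pos: [0.5049, -0.0177, 0.0603]
tcp_rot: [[0.262, 0.965, -0.001], [0.965, -0.262, 0.0], [-0.0, -0.001, -1.0]]
force: [-0.8, -0.6, -2.8]
finger_gap: 0.222
```

Emit:
arm_command:
  rows:
    - [0, 0, 0, 0, 0.003, 0, 0]
    - [0, 0, 0, 0, 0.006, 0, 0]
    - [0, 0, 0, 0, 0.009, 0, 0]
    - [0, 0, 0, 0, 0.012, 0, 0]
    - [0, 0, 0, 0, 0.015, 0, 0]
    - [0, 0, 0, 0, 0.018, 0, 0]
    - [0, 0, 0, 0, 0.02, 0, 0]
    - [0, 0, 0, 0, 0.022, 0, 0]
    - [0, 0, 0, 0, 0.024, 0, 0]
    - [0, 0, 0, 0, 0.025, 0, 0]
    - [0, 0, 0, 0, 0.025, 0, 0]
    - [0, 0, 0, 0, 0.025, 0, 0]

```text
t: 9.75
tcp_pos: [0.5295, -0.0243, 0.0605]
tcp_rot: [[0.262, 0.965, 0.001], [0.965, -0.262, -0.0], [0.0, 0.001, -1.0]]
force: [-1.4, 0.3, -1.4]
finger_gap: 0.218
```

Run:
```python
from h import *
np.set_printoptions(suppress=True,precision=4)
s=bot.read_state();print(s['t'],s['tcp_pos'],s['tcp_rot'],s['force'],s['torque'])
o=np.array([.5795,-.0371]);a=np.radians(-15.1);R=np.array([[np.cos(a),-np.sin(a)],[np.sin(a),np.cos(a)]])
print('se in board',R.T@(s['tcp_pos'][:2]-o))
W=cam('wrist');S=cam('side');T=cam('top');save(S,'s5.png');save(W,'w5.png')
a=np.hstack([W[0],cv2.resize(S[0][150:264,180:332],(512,384),interpolation=cv2.INTER_CUBIC)])[:,:,::-1];cv2.imwrite('pics/c5.png',cv2.resize(a,(800,300),interpolation=cv2.INTER_AREA))
```

```text
9.75 [ 0.5295 -0.0243  0.0605] [[ 0.2621  0.965   0.0008]
 [ 0.965  -0.2621 -0.0002]
 [ 0.      0.0008 -1.    ]] [-1.434   0.3331 -1.4444] [ 0.082   0.2277 -0.017 ]
se in board [-0.0516 -0.0007]
```

View pics/c5.png

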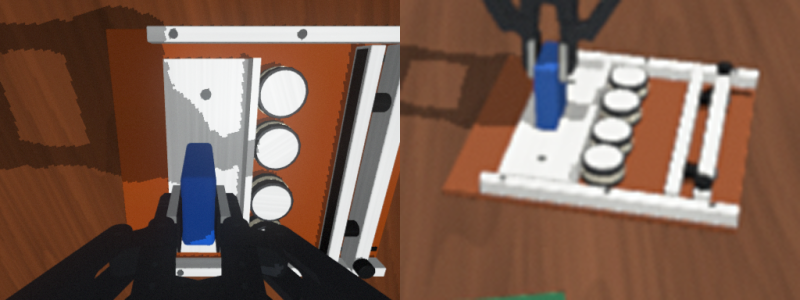

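```bash
cat > d.py <<'E'
from h import *
np.set_printoptions(suppress=True,precision=4)
s=bot.read_state();Rt=np.array(s['tcp_rot']);W=cam('wrist');S=cam('side');T=cam('top')
o=np.array([.5795,-.0371]);a=np.radians(-15.1);R=np.array([[np.cos(a),-np.sin(a)],[np.sin(a),np.cos(a)]])
for nm,c,lo,hi in(('W',W,1500,6000),('S',S,60,220),('T',T,80,220)):
    hsv=cv2.cvtColor(c[0],cv2.COLOR_RGB2HSV);w=((hsv[...,1]<50)&(hsv[...,2]>190)).astype(np.uint8)
    n,l,st,ce=cv2.connectedComponentsWithStats(w)
    for i in range(1,n):
        if lo<st[i,4]<hi and .4<st[i,2]/st[i,3]<2.5:
            p=ray(c,ce[i],.028); b=R.T@(p[:2]-o)
            if abs(b[1])<.09 and -.1<b[0]<.08: print(nm,ce[i].round(1),st[i,4],'board',b,'se',(Rt.T@(p-s['tcp_pos']))[[1,0]])
V=W[0].max(2).astype(int);P=[]
for r in range(80,280,15):
    blk=[u for u in range(380,500) if V[r,u]<45 and V[r,u-1]<45 and V[r,u+1]>=45]
    if blk: P.append((Rt.T@(ray(W,(blk[0]+1,r),.026)-s['tcp_pos']))[[1,0]])
if len(P): print('rail face in se (x at y)',np.round(P,4).tolist())
E
python3 d.py
```

```text
W [362.  118.7] 2609 board [0.0077 0.0615] se [0.0591 0.0623]
W [354.8 189.6] 2069 board [0.0078 0.0211] se [0.0594 0.0219]
W [347.2 259.3] 1657 board [ 0.0077 -0.0252] se [ 0.0593 -0.0244]
S [263.6 187.6] 78 board [0.0081 0.0228] se [0.0597 0.0236]
S [260.1 198.6] 87 board [ 0.0081 -0.0227] se [ 0.0598 -0.0219]
S [256.7 209.1] 98 board [ 0.0078 -0.063 ] se [ 0.0595 -0.0622]
rail face in se (x at y) [[0.113, 0.0821], [0.113, 0.0746], [0.113, 0.0668], [0.113, 0.0587], [0.1131, 0.0504], [0.1131, 0.0419], [0.1131, 0.0331], [0.1132, 0.024], [0.1132, 0.0146], [0.1132, 0.005], [0.1133, -0.005], [0.1133, -0.0154], [0.1133, -0.0261], [0.1134, -0.0372]]
```

Emit:
arm_command:
  rows:
    - [0, 0, 0, 0, 0.002, 0, 0]
    - [0, 0, 0, 0, 0.005, 0, 0]
    - [0, 0, 0, 0, 0.008, 0, 0]
    - [0, 0, 0, 0, 0.011, 0, 0]
    - [0, 0, 0, 0, 0.014, 0, 0]
    - [0, 0, 0, 0, 0.017, 0, 0]
    - [0, 0, 0, 0, 0.02, 0, 0]
    - [0, 0, 0, 0, 0.023, 0, 0]
    - [0, 0, 0, 0, 0.026, 0, 0]
    - [0, 0, 0, 0, 0.028, 0, 0]
    - [0, 0, 0, 0, 0.03, 0, 0]
    - [0, 0, 0, 0, 0.031, 0, 0]

```text
t: 11.25
tcp_pos: [0.5593, -0.0325, 0.0605]
tcp_rot: [[0.262, 0.965, 0.0], [0.965, -0.262, -0.0], [0.0, 0.0, -1.0]]
force: [-3.4, 0.8, -1.8]
finger_gap: 0.22
```

Emit:
arm_command:
  rows:
    - [0, 0, 0, 0, 0.0005, 0, 0]
    - [0, 0, 0, 0, 0.001, 0, 0]
    - [0, 0, 0, 0, 0.0015, 0, 0]
    - [0, 0, 0, 0, 0.002, 0, 0]
    - [0, 0, 0, 0, 0.0025, 0, 0]
    - [0, 0, 0, 0, 0.003, 0, 0]
    - [0, 0, 0, 0, 0.003, 0, 0]

```text
t: 11.95
tcp_pos: [0.5621, -0.0332, 0.0604]
tcp_rot: [[0.262, 0.965, 0.0], [0.965, -0.262, -0.0], [0.0, 0.0, -1.0]]
force: [-1.3, -0.1, -1.7]
finger_gap: 0.216
```

```bash
python3 d.py; python3 -c "
from h import *
s=bot.read_state();print(s['t'],s['tcp_pos'],np.array(s['tcp_rot']).T@s['force'])"
```

```text
W [362.  118.7] 2614 board [0.0414 0.0615] se [0.0591 0.0624]
W [354.9 189.6] 2069 board [0.0417 0.021 ] se [0.0594 0.0219]
W [347.2 259.3] 1660 board [ 0.0415 -0.0252] se [ 0.0593 -0.0243]
S [278.  189.1] 79 board [0.0419 0.0236] se [0.0596 0.0245]
S [275.  200.5] 90 board [ 0.0417 -0.023 ] se [ 0.0595 -0.0221]
S [272.3 210.9] 102 board [ 0.0418 -0.0623] se [ 0.0597 -0.0614]
T [286.9 208.6] 100 board [-0.0394 -0.0525] se [-0.0216 -0.0518]
rail face in se (x at y) [[0.0776, 0.0821], [0.103, 0.0587], [0.0996, 0.0505]]
12.1 [ 0.56209947 -0.03322085  0.06041642] [ 0.19917248 -2.04256637  1.88678814]
```

Emit:
arm_command:
  rows:
    - [0, 0, 0, 0, 0.0003, 0, 0]
    - [0, 0, 0, 0, 0.0006, 0, 0]
    - [0, 0, 0, 0, 0.001, 0, 0]
    - [0, 0, 0, 0, 0.001, 0, 0]

```text
t: 12.5
tcp_pos: [0.563, -0.0335, 0.0603]
tcp_rot: [[0.262, 0.965, 0.0], [0.965, -0.262, -0.0], [-0.0, 0.0, -1.0]]
force: [-1.9, 0.9, -1.3]
finger_gap: 0.22
```

Emit:
arm_command:
  rows:
    - [0, 0, 0, 0, 0.0003, 0, 0]
    - [0, 0, 0, 0, 0.0005, 0, 0]
    - [0, 0, 0, 0, 0.0005, 0, 0]

```text
t: 12.8
tcp_pos: [0.5634, -0.0336, 0.0603]
tcp_rot: [[0.262, 0.965, 0.0], [0.965, -0.262, -0.0], [-0.0, 0.0, -1.0]]
force: [-1.7, 0.6, -1.4]
finger_gap: 0.221
```

Emit:
arm_command:
  rows:
    - [0, 0, 0, 0, 0.0003, 0, 0]
    - [0, 0, 0, 0, 0.0005, 0, 0]
    - [0, 0, 0, 0, 0.0005, 0, 0]

```text
t: 13.1
tcp_pos: [0.5639, -0.0338, 0.0603]
tcp_rot: [[0.262, 0.965, 0.0], [0.965, -0.262, -0.0], [0.0, 0.0, -1.0]]
force: [-1.7, 0.0, -1.8]
finger_gap: 0.22
```

Emit:
arm_command:
  rows:
    - [0, 0, 0, 0, 0.0002, 0, 0]
    - [0, 0, 0, 0, 0.0004, 0, 0]
    - [0, 0, 0, 0, 0.0004, 0, 0]

```text
t: 13.4
tcp_pos: [0.5643, -0.0339, 0.0604]
tcp_rot: [[0.262, 0.965, 0.0], [0.965, -0.262, -0.0], [-0.0, 0.0, -1.0]]
force: [-2.0, 0.8, -1.6]
finger_gap: 0.221
```

Emit:
arm_command:
  rows:
    - [0, 0, 0, 0, 0.0002, 0, 0]
    - [0, 0, 0, 0, 0.0004, 0, 0]
    - [0, 0, 0, 0, 0.0004, 0, 0]

```text
t: 13.7
tcp_pos: [0.5647, -0.0339, 0.0603]
tcp_rot: [[0.262, 0.965, 0.0], [0.965, -0.262, -0.0], [0.0, 0.0, -1.0]]
force: [-1.3, 0.3, -2.4]
finger_gap: 0.22
```

Emit:
arm_command:
  rows:
    - [0, 0, 0, 0, 0.0002, 0, 0]
    - [0, 0, 0, 0, 0.0004, 0, 0]
    - [0, 0, 0, 0, 0.0004, 0, 0]

```text
t: 14.0
tcp_pos: [0.5651, -0.034, 0.0603]
tcp_rot: [[0.262, 0.965, 0.0], [0.965, -0.262, -0.0], [0.0, 0.0, -1.0]]
force: [-2.0, 0.4, -2.6]
finger_gap: 0.215
```

Emit:
arm_command:
  rows:
    - [0, 0, 0, 0, 0.0002, 0, 0]
    - [0, 0, 0, 0, 0.0004, 0, 0]
    - [0, 0, 0, 0, 0.0004, 0, 0]

```text
t: 14.3
tcp_pos: [0.5655, -0.0342, 0.0604]
tcp_rot: [[0.262, 0.965, 0.0], [0.965, -0.262, -0.0], [0.0, 0.0, -1.0]]
force: [-1.3, -0.7, -3.4]
finger_gap: 0.221
```

Emit:
arm_command:
  rows:
    - [0, 0, 0, 0, 0.0002, 0, 0]
    - [0, 0, 0, 0, 0.0004, 0, 0]
    - [0, 0, 0, 0, 0.0004, 0, 0]

```text
t: 14.6
tcp_pos: [0.5658, -0.0342, 0.0604]
tcp_rot: [[0.262, 0.965, 0.0], [0.965, -0.262, 0.0], [0.0, 0.0, -1.0]]
force: [-1.3, 0.5, -2.2]
finger_gap: 0.22
```

Emit:
arm_command:
  rows:
    - [0, 0, 0, 0, 0.0002, 0, 0]
    - [0, 0, 0, 0, 0.0004, 0, 0]
    - [0, 0, 0, 0, 0.0004, 0, 0]

```text
t: 14.9
tcp_pos: [0.5659, -0.0342, 0.0604]
tcp_rot: [[0.262, 0.965, -0.001], [0.965, -0.262, 0.0], [0.0, -0.001, -1.0]]
force: [-2.2, 0.8, -2.2]
finger_gap: 0.219
```

Emit:
arm_command:
  rows:
    - [0, 0, 0, 0, 0.0002, 0, 0]
    - [0, 0, 0, 0, 0.0003, 0, 0]
    - [0, 0, 0, 0, 0.0003, 0, 0]

```text
t: 15.2
tcp_pos: [0.5661, -0.0343, 0.0603]
tcp_rot: [[0.262, 0.965, -0.001], [0.965, -0.262, 0.0], [0.0, -0.001, -1.0]]
force: [-3.3, 1.9, 0.3]
finger_gap: 0.217
```

Run:
```python
from h import *
s=bot.read_state();print(s['t'],s['tcp_pos'],np.array(s['tcp_rot']).T@s['force'])
W=cam('wrist');S=cam('side')
a=np.hstack([W[0],cv2.resize(S[0][165:241,230:332],(512,384),interpolation=cv2.INTER_CUBIC)])[:,:,::-1];cv2.imwrite('pics/c6.png',cv2.resize(a,(800,300),interpolation=cv2.INTER_AREA))
```

```text
15.2 [ 0.56605188 -0.0342687   0.06033426] [ 0.99096176 -3.68444918 -0.29189519]
```

View pics/c6.png

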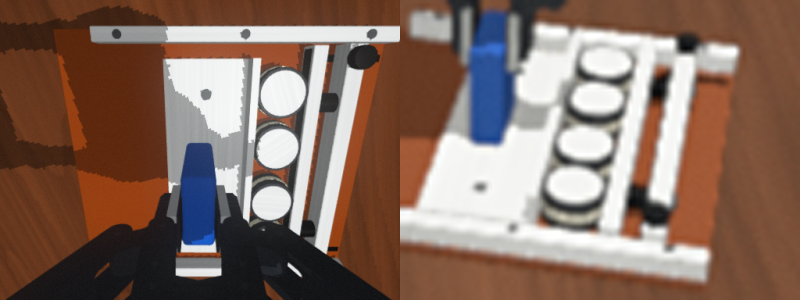

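Emit:
arm_command:
  rows:
    - [0, 0, 0, 0, 0.0002, 0, 0]
    - [0, 0, 0, 0, 0.0003, 0, 0]
    - [0, 0, 0, 0, 0.0003, 0, 0]

```text
t: 15.6
tcp_pos: [0.5662, -0.0343, 0.0602]
tcp_rot: [[0.262, 0.965, -0.001], [0.965, -0.262, 0.0], [-0.0, -0.001, -1.0]]
force: [-5.6, 1.6, -0.0]
finger_gap: 0.218
```

Emit:
arm_command:
  rows:
    - [0, 0, 0, 0, 0.0002, 0, 0]
    - [0, 0, 0, 0, 0.0003, 0, 0]
    - [0, 0, 0, 0, 0.0003, 0, 0]

```text
t: 15.9
tcp_pos: [0.5662, -0.0344, 0.0601]
tcp_rot: [[0.262, 0.965, -0.002], [0.965, -0.262, 0.0], [-0.0, -0.002, -1.0]]
force: [-5.4, 1.2, 0.6]
finger_gap: 0.216
```

Emit:
arm_command:
  rows:
    - [0, 0, 0, 0, 0.0002, 0, 0]
    - [0, 0, 0, 0, 0.0004, 0, 0]
    - [0, 0, 0, 0, 0.0004, 0, 0]

```text
t: 16.2
tcp_pos: [0.5663, -0.0344, 0.06]
tcp_rot: [[0.262, 0.965, -0.003], [0.965, -0.262, 0.001], [-0.0, -0.003, -1.0]]
force: [-5.2, 1.3, 0.9]
finger_gap: 0.216
```

Emit:
arm_command:
  rows:
    - [0, 0, 0, 0, 0.0002, 0, 0]
    - [0, 0, 0, 0, 0.0003, 0, 0]
    - [0, 0, 0, 0, 0.0003, 0, 0]

```text
t: 16.5
tcp_pos: [0.5663, -0.0344, 0.06]
tcp_rot: [[0.262, 0.965, -0.003], [0.965, -0.262, 0.001], [-0.0, -0.003, -1.0]]
force: [-5.7, 1.5, 0.2]
finger_gap: 0.225
```

Emit:
arm_command:
  rows:
    - [0, 0, 0, 0, 0.0002, 0, 0]
    - [0, 0, 0, 0, 0.0004, 0, 0]
    - [0, 0, 0, 0, 0.0004, 0, 0]

```text
t: 16.8
tcp_pos: [0.5664, -0.0345, 0.0599]
tcp_rot: [[0.262, 0.965, -0.004], [0.965, -0.262, 0.001], [-0.0, -0.004, -1.0]]
force: [-6.1, 2.3, -0.1]
finger_gap: 0.221
```

Emit:
arm_command:
  rows:
    - [0, 0, 0, 0, 0.0002, 0, 0]
    - [0, 0, 0, 0, 0.0003, 0, 0]
    - [0, 0, 0, 0, 0.0003, 0, 0]

```text
t: 17.1
tcp_pos: [0.5664, -0.0345, 0.0598]
tcp_rot: [[0.262, 0.965, -0.004], [0.965, -0.262, 0.001], [-0.0, -0.005, -1.0]]
force: [-6.6, 3.1, 0.8]
finger_gap: 0.22
```

```bash
python3 -c "
from h import *
s=bot.read_state();print(s['t'],s['tcp_pos'],np.array(s['tcp_rot']).T@s['force'],s['torque'])"
```

```text
17.1 [ 0.56644134 -0.03447878  0.05977621] [ 1.21483319 -7.19892047 -0.78955868] [ 0.46034229  1.30093439 -0.04249719]
```

Emit:
arm_command:
  rows:
    - [0, 0, 0, 0, 0.0003, 0, 0]
    - [0, 0, 0, 0, 0.0006, 0, 0]
    - [0, 0, 0, 0, 0.0006, 0, 0]
    - [0, 0, 0, 0, 0.0006, 0, 0]

```text
t: 17.5
tcp_pos: [0.5665, -0.0345, 0.0596]
tcp_rot: [[0.262, 0.965, -0.006], [0.965, -0.262, 0.001], [-0.0, -0.006, -1.0]]
force: [-7.2, 2.7, 1.2]
finger_gap: 0.221
```

Emit:
arm_command:
  rows:
    - [0, 0, 0, 0, 0.0003, 0, 0]
    - [0, 0, 0, 0, 0.0005, 0, 0]
    - [0, 0, 0, 0, 0.0005, 0, 0]
    - [0, 0, 0, 0, 0.0005, 0, 0]

```text
t: 17.9
tcp_pos: [0.5666, -0.0346, 0.0595]
tcp_rot: [[0.262, 0.965, -0.007], [0.965, -0.262, 0.001], [-0.0, -0.007, -1.0]]
force: [-7.5, 2.6, 1.6]
finger_gap: 0.221
```

Emit:
arm_command:
  rows:
    - [0, 0, 0, 0, 0.0004, 0, 0]
    - [0, 0, 0, 0, 0.0008, 0, 0]
    - [0, 0, 0, 0, 0.0008, 0, 0]
    - [0, 0, 0, 0, 0.0008, 0, 0]

```text
t: 18.3
tcp_pos: [0.5667, -0.0347, 0.0593]
tcp_rot: [[0.262, 0.965, -0.008], [0.965, -0.262, 0.002], [-0.001, -0.008, -1.0]]
force: [-8.3, 2.9, 1.8]
finger_gap: 0.215
```

Emit:
arm_command:
  rows:
    - [0, 0, 0, 0, 0.0003, 0, 0]
    - [0, 0, 0, 0, 0.0006, 0, 0]
    - [0, 0, 0, 0, 0.0006, 0, 0]
    - [0, 0, 0, 0, 0.0006, 0, 0]

```text
t: 18.7
tcp_pos: [0.5668, -0.0347, 0.0591]
tcp_rot: [[0.262, 0.965, -0.009], [0.965, -0.262, 0.002], [-0.001, -0.009, -1.0]]
force: [-8.6, 3.3, 2.2]
finger_gap: 0.222
```

```bash
python3 -c "
from h import *
s=bot.read_state();print(s['t'],s['tcp_pos'],np.array(s['tcp_rot']).T@s['force'],s['torque'])"
```

```text
18.7 [ 0.56675867 -0.03468797  0.0591389 ] [ 0.8905964  -9.18617219 -2.15441709] [ 0.55995663  1.87052021 -0.10844272]
```

Emit:
arm_command:
  rows:
    - [0, 0, 0, 0, 0.0004, 0, 0]
    - [0, 0, 0, 0, 0.0008, 0, 0]
    - [0, 0, 0, 0, 0.0008, 0, 0]
    - [0, 0, 0, 0, 0.0008, 0, 0]

```text
t: 19.1
tcp_pos: [0.5669, -0.0347, 0.059]
tcp_rot: [[0.262, 0.965, -0.011], [0.965, -0.262, 0.002], [-0.001, -0.011, -1.0]]
force: [-9.9, 4.0, 2.6]
finger_gap: 0.225
```

Emit:
arm_command:
  rows:
    - [0, 0, 0, 0, 0.0003, 0, 0]
    - [0, 0, 0, 0, 0.0006, 0, 0]
    - [0, 0, 0, 0, 0.0006, 0, 0]
    - [0, 0, 0, 0, 0.0006, 0, 0]

```text
t: 19.5
tcp_pos: [0.567, -0.0348, 0.0588]
tcp_rot: [[0.262, 0.965, -0.012], [0.965, -0.262, 0.002], [-0.001, -0.012, -1.0]]
force: [-11.4, 3.4, 2.9]
finger_gap: 0.215
```

```bash
python3 -c "
from h import *
s=bot.read_state();print(s['t'],s['tcp_pos'],np.array(s['tcp_rot']).T@s['force'],s['torque'])"
```

```text
19.5 [ 0.56695643 -0.0347822   0.0588139 ] [  0.33317143 -11.94683519  -2.73119108] [ 0.59163903  2.15419525 -0.15734041]
```

Emit:
arm_command:
  rows:
    - [0, 0, 0, 0, 0, 0, 0]
    - [0, 0, 0, 0, 0, 0, 0]
    - [0, 0, 0, 0, 0, 0, 0]
    - [0, 0, 0, 0, 0, 0, 0]
    - [0, 0, 0, 0, 0, 0, 0]
    - [0, 0, 0, 0, 0, 0, 0]
    - [0, 0, 0, 0, 0, 0, 0]
    - [0, 0, 0, 0, 0, 0, 0]
    - [0, 0, 0, 0, 0, 0, 0]

```text
t: 20.4
tcp_pos: [0.567, -0.0348, 0.0588]
tcp_rot: [[0.262, 0.965, -0.012], [0.965, -0.262, 0.002], [-0.001, -0.012, -1.0]]
force: [-11.7, 3.3, 3.7]
finger_gap: 0.221
```

```bash
python3 -c "
from h import *
s=bot.read_state();print(s['t'],s['tcp_pos'],np.array(s['tcp_rot']).T@s['force'],s['torque'])"; python3 d.py
```

```text
20.4 [ 0.56696494 -0.0347813   0.05881927] [  0.16348542 -12.1905442   -3.57155084] [ 0.63109058  2.15548029 -0.08951269]
W [362.8 118.8] 2700 board [0.0458 0.0614] se [0.0588 0.0626]
W [356.6 190.5] 2033 board [0.0466 0.021 ] se [0.0597 0.0221]
W [347.6 261. ] 1699 board [ 0.0458 -0.0252] se [ 0.0589 -0.0241]
S [280.2 189.5] 74 board [0.047  0.0229] se [0.06   0.0241]
S [277.  200.6] 88 board [ 0.0462 -0.0225] se [ 0.0593 -0.0213]
S [274.2 211.3] 100 board [ 0.046  -0.0626] se [ 0.0592 -0.0615]
T [287.6 205.2] 189 board [-0.031  -0.0522] se [-0.0178 -0.0512]
rail face in se (x at y) [[0.1058, 0.0821], [0.0949, 0.0591]]
```

Emit:
arm_command:
  rows:
    - [0, 0, 0, 0, -0.0005, 0, 0]
    - [0, 0, 0, 0, -0.001, 0, 0]
    - [0, 0, 0, 0, -0.0015, 0, 0]
    - [0, 0, 0, 0, -0.002, 0, 0]
    - [0, 0, 0, 0, -0.0025, 0, 0]
    - [0, 0, 0, 0, -0.003, 0, 0]
    - [0, 0, 0, 0, -0.0035, 0, 0]
    - [0, 0, 0, 0, -0.004, 0, 0]
    - [0, 0, 0, 0, -0.0045, 0, 0]
    - [0, 0, 0, 0, -0.005, 0, 0]
    - [0, 0, 0, 0, -0.0055, 0, 0]
    - [0, 0, 0, 0, -0.006, 0, 0]

```text
t: 21.75
tcp_pos: [0.5664, -0.0344, 0.0603]
tcp_rot: [[0.262, 0.965, 0.0], [0.965, -0.262, -0.0], [-0.0, 0.0, -1.0]]
force: [-3.8, 0.5, -3.0]
finger_gap: 0.216
```

Emit:
arm_command:
  rows:
    - [0, 0, 0, 0, -0.0004, 0, 0]
    - [0, 0, 0, 0, -0.0008, 0, 0]
    - [0, 0, 0, 0, -0.0012, 0, 0]
    - [0, 0, 0, 0, -0.0018, 0, 0]
    - [0, 0, 0, 0, -0.003, 0, 0]
    - [0, 0, 0, 0, -0.005, 0, 0]
    - [0, 0, 0, 0, -0.008, 0, 0]
    - [0, 0, 0, 0, -0.012, 0, 0]
    - [0, 0, 0, 0, -0.018, 0, 0]
    - [0, 0, 0, 0, -0.026, 0, 0]
    - [0, 0, 0, 0, -0.03, 0, 0]
    - [0, 0, 0, 0, -0.03, 0, 0]

```text
t: 22.95
tcp_pos: [0.5362, -0.0262, 0.0601]
tcp_rot: [[0.262, 0.965, -0.001], [0.965, -0.262, 0.0], [-0.0, -0.001, -1.0]]
force: [-0.1, 1.0, -2.3]
finger_gap: 0.217
```

```bash
python3 - <<'E'
from h import *
s=bot.read_state();print(s['t'],s['tcp_pos'],np.array(s['tcp_rot']).T@s['force'])
W=cam('wrist');S=cam('side')
a=np.hstack([W[0],cv2.resize(S[0][165:241,230:332],(512,384),interpolation=cv2.INTER_CUBIC)])[:,:,::-1];cv2.imwrite('pics/c7.png',cv2.resize(a,(800,300),interpolation=cv2.INTER_AREA))
E
python3 d.py
```

```text
22.95 [ 0.53621715 -0.02618936  0.06011793] [ 0.93007594 -0.35358542  2.34486907]
W [416.6 118.9] 2602 board [0.0456 0.0614] se [0.0887 0.0623]
W [405.2 189.7] 2084 board [0.0455 0.0209] se [0.0887 0.0218]
W [394.1 259.4] 1650 board [ 0.0455 -0.0252] se [ 0.0888 -0.0244]
S [279.9 189.4] 80 board [0.0463 0.0232] se [0.0894 0.0241]
S [276.8 200.6] 89 board [ 0.0457 -0.0223] se [ 0.089  -0.0215]
S [274.2 211.3] 98 board [ 0.046  -0.0629] se [ 0.0893 -0.062 ]
T [249.6 162.6] 107 board [0.0459 0.0628] se [0.089  0.0637]
rail face in se (x at y) [[0.105, 0.0821], [0.1049, 0.0746], [0.1185, 0.0587], [0.1192, 0.0504], [0.1005, 0.005], [0.1052, -0.005], [0.1049, -0.0371]]
```

View pics/c7.png

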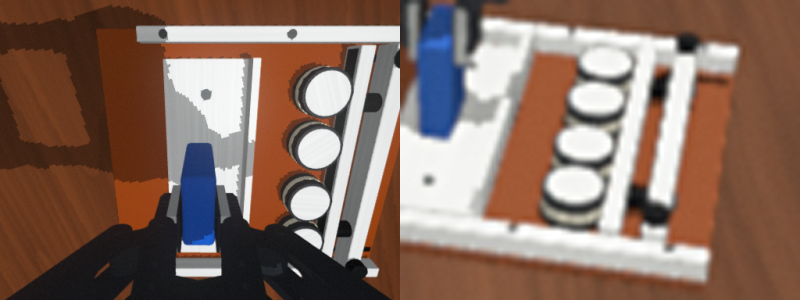

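Emit:
arm_command:
  rows:
    - [0, 0, 0, 0, -0.01, -0.01, 0]
    - [0, 0, 0, 0, -0.02, -0.04, 0]
    - [0, 0, 0, 0, -0.03, -0.08, 0]
    - [0, 0, 0, 0, -0.03, -0.09, 0]
    - [0, 0, 0, 0, -0.03, -0.09, 0]

```text
t: 23.7
tcp_pos: [0.5108, -0.019, 0.1527]
tcp_rot: [[0.262, 0.965, 0.006], [0.965, -0.262, -0.001], [0.001, 0.006, -1.0]]
force: [0.7, 0.0, -2.5]
finger_gap: 0.22
```

```bash
python3 -c "
from h import *
s=bot.read_state();print(s['t'],s['tcp_pos'],delta(s,[.41,-.302,.145],86.5))"
```

```text
23.7 [ 0.51083666 -0.01897834  0.15271416] (array([ 0.0052,  0.0049, -1.7749]), array([-0.2996, -0.0232,  0.0073]))
```

Emit:
arm_command:
  rows:
    - [0, 0, -1.775, -0.299, -0.023, 0, 0]
    - [0, 0, -1.775, -0.299, -0.023, 0, 0]
    - [0, 0, -1.775, -0.299, -0.023, 0, 0]
    - [0, 0, -1.775, -0.299, -0.023, 0, 0]
    - [0, 0, -1.775, -0.299, -0.023, 0, 0]
    - [0, 0, -1.775, -0.299, -0.023, 0, 0]
    - [0, 0, -1.775, -0.299, -0.023, 0, 0]
    - [0, 0, -1.775, -0.299, -0.023, 0, 0]
    - [0, 0, -1.775, -0.299, -0.023, 0, 0]
    - [0, 0, -1.775, -0.299, -0.023, 0, 0]
    - [0, 0, -1.775, -0.299, -0.023, 0, 0]
    - [0, 0, -1.775, -0.299, -0.023, 0, 0]

```text
t: 24.9
tcp_pos: [0.407, -0.3008, 0.148]
tcp_rot: [[-0.99, 0.141, -0.003], [0.141, 0.99, 0.002], [0.003, 0.002, -1.0]]
force: [0.7, 0.0, -2.6]
finger_gap: 0.216
```

```bash
python3 -c "
from h import *
s=bot.read_state();print(s['t'],s['tcp_pos'],delta(s,[.41,-.302,.06],86.5))"
```

```text
24.9 [ 0.40695342 -0.30075934  0.14804237] (array([ 0.0019, -0.0028, -0.08  ]), array([-0.0034, -0.001 ,  0.088 ]))
```

Emit:
arm_command:
  rows:
    - [0, 0, -0.08, -0.003, 0, 0.03, 0]
    - [0, 0, -0.08, -0.003, 0, 0.06, 0]
    - [0, 0, -0.08, -0.003, 0, 0.078, 0]
    - [0, 0, -0.08, -0.003, 0, 0.086, 0]
    - [0, 0, -0.08, -0.003, 0, 0.09, 0]
    - [0, 0, -0.08, -0.003, 0, 0.09, 0]
    - [0, 0, -0.08, -0.003, 0, 0.09, 0]

```text
t: 25.6
tcp_pos: [0.4116, -0.3023, 0.061]
tcp_rot: [[-0.998, 0.067, 0.001], [0.067, 0.998, -0.001], [-0.001, -0.001, -1.0]]
force: [0.3, 0.2, -1.4]
finger_gap: 0.221
```

Emit:
arm_command:
  rows:
    - [0, 0, 0, 0, 0, 0.001, 0]
    - [0, 0, 0, 0, 0, 0.002, 0]
    - [0, 0, 0, 0, 0, 0.003, 0]
    - [0, 0, 0, 0, 0, 0.003, 0]

```text
t: 26.0
tcp_pos: [0.4109, -0.3016, 0.0575]
tcp_rot: [[-0.998, 0.067, 0.0], [0.067, 0.998, -0.0], [-0.0, -0.0, -1.0]]
force: [0.4, -0.2, -2.5]
finger_gap: 0.22
```

Emit:
arm_command:
  rows:
    - [0, 0, 0, 0, 0, 0.0005, 0]
    - [0, 0, 0, 0, 0, 0.001, 0]
    - [0, 0, 0, 0, 0, 0.001, 0]
    - [0, 0, 0, 0, 0, 0.001, 0]

```text
t: 26.4
tcp_pos: [0.4108, -0.3016, 0.0563]
tcp_rot: [[-0.998, 0.067, -0.0], [0.067, 0.998, 0.0], [0.0, 0.0, -1.0]]
force: [0.6, -0.3, -1.9]
finger_gap: 0.22
```

Emit:
arm_command:
  rows:
    - [0, 0, 0, 0, 0, 0.0005, 0]
    - [0, 0, 0, 0, 0, 0.001, 0]
    - [0, 0, 0, 0, 0, 0.0015, 0]
    - [0, 0, 0, 0, 0, 0.0015, 0]

```text
t: 26.8
tcp_pos: [0.4108, -0.3015, 0.0547]
tcp_rot: [[-0.998, 0.067, -0.0], [0.067, 0.998, 0.0], [0.0, 0.0, -1.0]]
force: [-0.3, -0.1, -2.4]
finger_gap: 0.216
```

Emit:
arm_command:
  rows:
    - [0, 0, 0, 0, 0, 0.0005, 0]
    - [0, 0, 0, 0, 0, 0.001, 0]
    - [0, 0, 0, 0, 0, 0.001, 0]
    - [0, 0, 0, 0, 0, 0.001, 0]

```text
t: 27.2
tcp_pos: [0.4108, -0.3016, 0.0539]
tcp_rot: [[-0.998, 0.067, -0.0], [0.067, 0.998, 0.0], [0.0, 0.0, -1.0]]
force: [-0.9, -0.6, -1.4]
finger_gap: 0.22
```

Emit:
arm_command:
  rows:
    - [0, 0, 0, 0, 0, 0.0005, 0]
    - [0, 0, 0, 0, 0, 0.001, 0]
    - [0, 0, 0, 0, 0, 0.001, 0]
    - [0, 0, 0, 0, 0, 0.001, 0]

```text
t: 27.6
tcp_pos: [0.4108, -0.3016, 0.053]
tcp_rot: [[-0.998, 0.067, -0.0], [0.067, 0.998, -0.0], [0.0, -0.0, -1.0]]
force: [-0.3, 0.8, 0.6]
finger_gap: 0.221
```

Emit:
arm_command:
  rows:
    - [0, 0, 0, 0, 0, 0, 0.25]
    - [0, 0, 0, 0, 0, 0, 0.3]
    - [0, 0, 0, 0, 0, 0, 0.4]
    - [0, 0, 0, 0, 0, 0, 0.5]
    - [0, 0, 0, 0, 0, 0, 0.5]
    - [0, 0, 0, 0, 0, -0.01, 0.5]
    - [0, 0, 0, 0, 0, -0.03, 0.5]
    - [0, 0, 0, 0, 0, -0.06, 0.5]
    - [0, 0, 0, 0, 0, -0.1, 0.5]
    - [0, 0, 0, 0, 0, -0.14, 0.5]
    - [0, 0, 0, 0, 0, -0.16, 0.5]
    - [0, 0, 0, 0, 0, -0.16, 0.5]

```text
t: 28.8
tcp_pos: [0.4133, -0.3037, 0.2179]
tcp_rot: [[-0.998, 0.067, 0.007], [0.067, 0.998, -0.006], [-0.008, -0.006, -1.0]]
force: [1.2, -0.1, 0.2]
finger_gap: 0.502
```

```bash
python3 d.py | grep -v rail
python3 - <<'E'
from h import *
W=cam('wrist');S=cam('side')
f=W[0].astype(int);b=(f[...,2]>f[...,0]+60)&(f[...,2]>f[...,1]+50);k=np.argwhere(b)[:,::-1];print('block',ray(W,k.mean(0),.073))
a=np.hstack([W[0],S[0]])[:,:,::-1];cv2.imwrite('pics/c8.png',cv2.resize(a,(800,300),interpolation=cv2.INTER_AREA))
E
```

```text
S [279.8 189.3] 78 board [0.0461 0.0233] se [ 0.2921 -0.1964]
S [276.9 200.6] 87 board [ 0.0459 -0.0225] se [ 0.2472 -0.1872]
S [274.1 211.3] 97 board [ 0.0459 -0.0628] se [ 0.2076 -0.1793]
T [249.4 163.5] 127 board [0.0436 0.0627] se [ 0.3312 -0.2016]
T [299.9 176.7] 134 board [ 0.0434 -0.064 ] se [ 0.207  -0.1766]
block [ 0.40856433 -0.30232237  0.073     ]
```

View pics/c8.png

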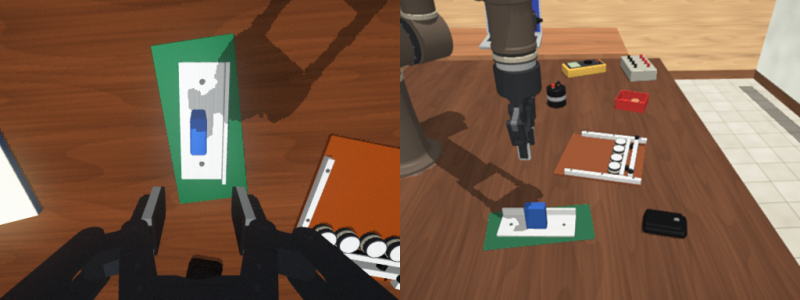

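Emit:
arm_command:
  rows:
    - [0, 0, 0, 0, 0, 0, 0.5]
    - [0, 0, 0, 0, 0, 0, 0.5]
    - [0, 0, 0, 0, 0, 0, 0.5]

```text
t: 29.35
tcp_pos: [0.4105, -0.3014, 0.2121]
tcp_rot: [[-0.998, 0.067, -0.001], [0.067, 0.998, 0.001], [0.001, 0.001, -1.0]]
force: [0.3, 0.3, -0.7]
finger_gap: 0.5
```

```bash
python3 -c "
from workcell import bot
print(bot.close_job())"
```

```text
the job is handed in; nothing more can be done
None
```

The job is handed in at about 29 s on the robot's clock. I picked up the straightedge by its grip and swept the four discs as one row up to the stop rail. I then pressed at about 12 N, backed off slowly and stood the straightedge back on its mat.

- **Gathering:** before the rail, all discs read 59–60 mm ahead of the straightedge origin, against a nominal 58 mm. The offset is the same on every disc, so I put it down to calibration.
- **Rail position:** the camera first put the face at about 61.5 mm on the board. Contact came about 1–2 mm later than that predicted.
- **Press:** the wrist read 11.9 to 12.2 N over about 0.9 s, the highest reading I took. That includes 1–2 N of sliding friction and sensor offset, and the rail force itself was not measured directly. The discs moved back about 0.6 mm on release, roughly what the rail's stiffness gives for 12 N.
- **Discs after backing off:** with the straightedge 30 mm clear they stood at 45.5–46.3 mm on the board, in line and against the rail. In the last look, the side view gave the same for the three discs it resolved. The top view read two of the outer discs 2.5 mm lower (43.4–43.6 mm). It had read 45.9 mm on one of these just before. I took this as a mask error and did not resolve it.
- **Straightedge and bystanders:** it stands upright on the mat with its grip at about (0.409, -0.302), released, and the gripper is about 0.16 m above. The resistor, mouse and bin look unmoved in the pictures; I did not measure them.

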